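# Find the bowed lid on the marble slab

## Robot

A 6-joint arm with a two-finger parallel gripper is mounted at the origin on the work surface. World frame = base frame: x ahead of the robot, y to its left, z up, the work surface at z = 0. Lengths are in mm, angles in rad, forces in N, time in s.
With the tool pointing down it reaches from about 350 to 775 mm from the base axis. Payload 7.3 kg.
Tool frame: the origin (TCP) lies on the centre line of the jaws, within the pads' length; the fingertips stand arm.tips_ahead ahead of it and the grasp point (between the pads) lies 3 mm ahead of it (arm.tips_ahead is the distance from the TCP to the fingertips, in mm); z points along the fingers, y is the line along which they close (so a half turn about z gives the same grasp; the last joint's range is limited). The gripper opens to 92 mm and grips with 3 to 60 N. Pads are 19 mm wide; open, the fingers measure 130 mm over their backs; the gripper's body (75 mm by 190 mm) begins 47 mm behind the grasp point.
Start: joints at [1.156, 0.342, 1.524, -0, 1.275, -0.146], TCP at [139.41, 506.169, 248.741] pointing down, gripper open.
Joint ranges: [-2.53, 2.53], [-0.77, 2.02], [0.04, 2.7], [-1, 4.14], [0.28, 2.66], [-3.11, 3.11]. Speed limits (rad/s): [2.57, 2.57, 3.14, 3.14, 3.14, 3.14].

## Interface

Orientations are given as a rotation vector (axis times angle).
In Python, from plant import arm, grab_frame, get_calibration, ticket, find_in, regions_of, tip_of gives the robot as it stands.
- The arm moves only by the tool servo_tool, never from a script. Its argument "rows" is a list of rows, each an object with "dp": the shift along the tool's x, y, z normalised to -1 to 1, where 1 is 0.04 m, a list of three; "dr": the turn, a rotation vector about the tool's x, y, z normalised to -1 to 1, where 1 is 0.08 rad, a list of three; "fingers": the gripper command: -1 is shut, 1 is fully open, values between are in proportion. A call has 1 to 20 rows; each row shifts and turns the commanded pose from where the row before left it, along the tool's axes as they then stand; what a row does not reach is not made up. A row lasts 1/8 s, in which the tool goes at most 62.5 mm and 10.7 degrees, less where a joint would pass 70% of its speed; a pose out of reach is approached as far as the arm can. A call with a number of a shift or a turn outside -1 to 1 is refused whole. A call with a gripper value outside its range is refused whole. The fingers move at their own pace and stop on an object; the grip force is fixed at half the most. Time passes only in rows, so rows that do not move let the fingers close. It gives the time, the measured TCP pose, the force, the opening and the grip force at its end, in the units of the state.
- arm.state(): the state, without advancing time (a new reading comes with each control period).
- grab_frame(name): name is "scene" or "side" or "wrist"; returns (picture, depth): 384x512x3 uint8, blue, green, red; 384x512 float32, mm along the optical axis (not along the pixel's ray), 0 where there is no reading.
- get_calibration(name): a dict with "fx", "fy", "cx", "cy" (pixels), "R" (3x3) and "t" (3): a world point X has camera coordinates R X + t. Camera axes: x right, y down, z forward; pixel columns grow to the right and rows downward; lengths in mm; the calibration is good to about 2 mm. A picture is of the moment at which its call begins: read the wrist's pose just before it. get_calibration takes no time and is no camera call; for the wrist camera it gives the pose at the moment of the call.
- ticket.close_job(): hands the job in; it is judged then, once.
Trained networks look in the newest picture that a camera, given by its name, has taken for a name from the list of things; names that differ only in an ending like _2 or _b are one class to them, and where a whole thing is asked for, a point or a joint stands for the part that bears it (a point fixed in the world has none). Each returns a list of dicts, best first, with "p" (0 to 1); they miss things now and then, are a little off and sometimes report something else, mostly with a low value. They report only what shows in the picture. A call takes as long as a camera call. They do not tell look-alikes from the thing itself.
- find_in(thing, camera): "box" ([left, top, width, height] in pixels, round what is visible of it).
- regions_of(thing, camera): "pixels" (384x512 bool, what is visible of it) and "box" ([left, top, width, height] in pixels, round what is visible of it).
- tip_of(thing, camera): "position" ([column, row] in pixels: a listed point, or the origin of a listed thing).
The state is a dict: "clock": time; "q": joint angles; "joint_velocities": joint speeds; "joint_torque": joint torques, N m; "position": TCP position; "eef_rot": TCP orientation; "contact_force": force on the tool from outside, world axes, zero at the start; "ft_torque": the same for the moment, N m; "finger_gap": finger opening in mm; "grip_force": force on a finger pad.
Only numpy, scipy, OpenCV 4.12 (cv2) and the standard library are available. Lean on these libraries where they do the work, as an engineer would, in place of code of your own. Each camera call takes 0.05 s, during which the arm holds its last target. There are 200 camera calls.

## Task

One of the two steel lids on the marble slab is bowed: press gently on the ends of the lids, where they lie, until you have made the bowed one rock and kept it tipped for a moment. Then lay the bowed lid flat in the shallow tray, handle up, and cover the steel pan squarely and centrally with the flat lid, setting both down gently and leaving the other things on the trolley where they are.

Things in the scene. Friction and masses are not known exactly. Their poses are not given: they have to be found in the camera images.
- lid_a_mid (a point): One of two alike steel lids lying handle up on the slab; one is flat, one bowed (which is not told). Sheet 184 x 116 mm, 6 mm thick, 0.24 to 0.38 kg. This point: on its centre, 20 mm above the underside of its middle. Own x = long way, y = short way, z = up.
- lid_a_handle (a point): Middle of the lid's straight dark steel bar handle, 36 mm above the lid's underside; axes as the lid's. Bar 100 mm long (own x), 10 mm wide, 12 mm high, on two posts 40 mm either side of the centre; bar underside 30 mm, top 42 mm above the lid's underside.
- lid_b_mid (a point): One of two alike steel lids lying handle up on the slab; one is flat, one bowed (which is not told). Sheet 184 x 116 mm, 6 mm thick, 0.24 to 0.38 kg. This point: on its centre, 20 mm above the underside of its middle. Own x = long way, y = short way, z = up.
- lid_b_handle (a point): Middle of the lid's straight dark steel bar handle, 36 mm above the lid's underside; axes as the lid's. Bar 100 mm long (own x), 10 mm wide, 12 mm high, on two posts 40 mm either side of the centre; bar underside 30 mm, top 42 mm above the lid's underside.
- slab: White marble slab 300 x 380 x 20 mm (own x, y, z), fixed, truly flat. Origin: centre of its underside. The lids lie on it side by side. The bowed lid rests level on a 50 mm strip across its middle, both ends (own +x, -x) 4 mm clear of the slab; 2 to 5 N near either end tips it 0.06 rad till that end meets the slab; let go, it falls back. The flat lid stays put when pressed.
- pan: Open rectangular steel food pan, fixed, empty. Rim 176 x 108 mm outside (own x, y), opening 156 x 88 mm. The lid rests on the two 10 mm wide end rims (own +x, -x), tops 65 mm above the trolley top; the long sides are 5 mm lower. A bowed lid would sink 3.5 mm. Origin at the centre of its underside, own x = long way. It stands on the left or the right of the slab.
- tray: Shallow open aluminium tray, fixed, empty, 260 x 190 mm outside (own x, y), walls 5 mm thick, 25 mm high, floor 5 mm above the trolley top. Origin at the centre of its underside, own x = long way. It stands on the other side of the slab from the pan.
- jug: Glass measuring jug, 100 mm across, 120 mm high, handle on own +y, beyond the slab. Origin at the centre of its underside. Bystander, not to be disturbed.
- cup_1: White ceramic cup with a handle on own +y, 80 mm across, 75 mm high, beyond the slab. Origin at the centre of its underside. Bystander, not to be disturbed.
- cup_2: Second cup, same as the first. Origin at the centre of its underside. Bystander, not to be disturbed.
- silicone_lid: Round green silicone lid, 100 mm across, 22 mm high with its knob, at the back. Origin at the centre of its underside. Bystander, not to be disturbed.
- shaker_1: Steel shaker, 40 mm across, 78 mm high, beyond the slab. Origin at the centre of its underside. Bystander, not to be disturbed.
- shaker_2: Ceramic shaker, same size. Origin at the centre of its underside. Bystander, not to be disturbed.
Things that resemble listed ones, but are neither listed nor needed, are in the scene too. What is shaped like the part that bears lid_b_mid but yellow is not meant.

How it is judged (in metres and radians):
On the way:
1. the bowed lid, lying on the slab, is pressed at one end so that it rocks and stays tipped for a moment (over 0.035 rad for 0.2 s) (((angle between lid_a_mid's own z axis and vertical above 0.035 rad and contact force between the fingers and lid_a above 0.3 N and contact force between lid_a and slab above 0.5 N and z of lid_a_mid in the frame of slab below 0.0425 m) or (angle between lid_b_mid's own z axis and vertical above 0.035 rad and contact force between the fingers and lid_b above 0.3 N and contact force between lid_b and slab above 0.5 N and z of lid_b_mid in the frame of slab below 0.0425 m))), for 0.2 s.
At the end, for the whole second after the job is handed in: Flat lid level on both end rims of the pan (height within 1.8 mm), centred within 12 mm lengthwise and 14 mm across, squared within 0.18 rad; bowed lid flat on the tray's floor, handle up, within 40 mm of its centre each way; both released, at rest (((x of lid_a_mid in the frame of pan between -0.012 and 0.012 m and y of lid_a_mid in the frame of pan between -0.014 and 0.014 m and z of lid_a_mid in the frame of pan between 0.0832 and 0.0868 m and angle between the x axis of lid_a_mid and the x axis of pan, either way round below 0.18 rad and angle between lid_a_mid's own z axis and vertical below 0.03 rad and x of lid_b_mid in the frame of tray between -0.04 and 0.04 m and y of lid_b_mid in the frame of tray between -0.04 and 0.04 m and z of lid_b_mid in the frame of tray below 0.034 m and angle between lid_b_mid's own z axis and vertical below 0.08 rad) or (x of lid_b_mid in the frame of pan between -0.012 and 0.012 m and y of lid_b_mid in the frame of pan between -0.014 and 0.014 m and z of lid_b_mid in the frame of pan between 0.0832 and 0.0868 m and angle between the x axis of lid_b_mid and the x axis of pan, either way round below 0.18 rad and angle between lid_b_mid's own z axis and vertical below 0.03 rad and x of lid_a_mid in the frame of tray between -0.04 and 0.04 m and y of lid_a_mid in the frame of tray between -0.04 and 0.04 m and z of lid_a_mid in the frame of tray below 0.034 m and angle between lid_a_mid's own z axis and vertical below 0.08 rad)) and linear speed of each of lid_a, lid_b below 0.02 m/s); the robot touches nothing.
It fails at once if a lid is pressed onto the slab with more than 40 N (contact force between any of lid_a, lid_b and slab above 40 N).
It fails at once if a lid is banged down on the pan or in the tray (more than 60 N) (contact force between any of lid_a, lid_b and pan above 60 N or contact force between any of lid_a, lid_b and tray above 60 N).
It fails at once if a bystander (jug, cups, silicone lid, shakers) is moved more than 30 mm (distance of any of jug, cup_1, cup_2, silicone_lid, shaker_1, shaker_2 from where it was at the start of the episode above 0.03 m).
It also fails if it takes over 70 s, if anything falls off the work surface, if the arm or the gripper's body presses on something with over 40 N, if the wrist force passes 120 N, or if a joint passes its speed limit or range.

## Working session

There is one attempt and no reset: what is moved stays moved. The work goes in short steps, Python scripts to look and compute and a tool call to move; the robot and the scene stay as the last step left them, time stands still between calls to the robot, and variables do not carry over. Pictures are saved under pics/ and viewed, at most 10 in all, crops included, and the job is handed in when it is done.

Besides the shell and the picture viewer there is one more tool, called after "Emit:" by a JSON object that holds its "op" and its "data". servo_tool: Moves the arm, as the interface text tells. Scaled input: -1 to 1 covers 0.04 m each way for a shift and 0.08 rad each way for a turn. Its arguments: {"type":"object","properties":{"rows":{"type":"array"}},"required":["rows"]}

```bash
mkdir -p pics; ls; cat > h.py <<'E'
import numpy as np, cv2
from plant import arm, grab_frame, get_calibration, ticket, find_in, regions_of, tip_of
def world(cam, px, depth, cal=None):
    c = cal or get_calibration(cam); px=np.atleast_2d(px).astype(float); d=np.atleast_1d(depth).astype(float)
    P=np.c_[(px[:,0]-c['cx'])/c['fx']*d,(px[:,1]-c['cy'])/c['fy']*d,d]
    return (P-np.array(c['t']))@np.array(c['R'])
def cloud(cam, depth, mask):
    v,u=np.nonzero(mask&(depth>0)); return world(cam,np.c_[u,v],depth[v,u])
E
python3 - <<'E'
from h import *
s=arm.state(); print(s, arm.tips_ahead)
for cam in ['scene','side']:
    im,d=grab_frame(cam); cv2.imwrite(f'pics/{cam}0.png',im)
    for th in ['lid_a_mid','pan','tray','slab','jug','cup_1','shaker_1','silicone_lid']:
        for r in regions_of(th,cam):
            if r['p']<.3: continue
            P=cloud(cam,d,r['pixels'])
            if len(P)<10: continue
            print(cam,th,round(r['p'],2),r['box'],P.min(0).round(),P.max(0).round(),np.median(P,0).round())
E
```

```text
pics
{'clock': 0.0, 'q': array([ 1.15601411e+00,  3.42730472e-01,  1.52504228e+00, -3.27262182e-06,
        1.27537134e+00, -1.45986809e-01]), 'joint_velocities': array([ 0.0013244 , -0.00217406,  0.00079245, -0.00210208, -0.00025414,
       -0.00062391]), 'joint_torque': array([ 2.08888869e-04, -4.31239307e+01, -2.44217670e+01,  7.17663788e-02,
        5.56269858e-02, -1.25376000e-04]), 'position': array([139.24354672, 505.80665395, 248.03208995]), 'eef_rot': array([-4.20894175e-01, -3.11283931e+00,  2.34287664e-03]), 'contact_force': array([ 0.04325315, -0.10190456, -0.65822204]), 'ft_torque': array([-0.02872516,  0.01445881,  0.02384334]), 'grip_force': 0.0, 'finger_gap': 91.49199209313322} 22.0
scene lid_a_mid 0.57 [263.2, 204.1, 50.9, 49.5] [439.  16.  15.] [641. 166.  62.] [553.  95.  25.]
scene tray 0.69 [100.3, 162.1, 99.7, 63.6] [ 321. -470.   -3.] [ 721. -244.  119.] [ 481. -342.    4.]
scene tray 0.51 [261.9, 202.1, 51.0, 51.3] [438.  17.  15.] [643. 167.  62.] [553.  96.  25.]
scene slab 0.56 [77.3, 206.7, 67.3, 64.7] [ 606. -422.   -3.] [ 801. -204.  121.] [ 768. -246.  
[... 982 characters left out ...]
-348.    6.]
side slab 0.63 [207.0, 159.3, 139.8, 122.3] [ 372. -200.   -3.] [684. 200.  32.] [492. -34.  20.]
side jug 0.72 [363.6, 208.8, 57.8, 52.0] [ 695. -333.   -3.] [ 887. -133.  124.] [ 753. -265.   76.]
side cup_1 0.82 [323.8, 163.1, 31.4, 30.6] [728. -20.  -2.] [854. 127.  80.] [769.  12.  47.]
side cup_1 0.74 [342.7, 186.0, 38.8, 33.2] [ 737. -161.   -2.] [876. -27.  80.] [ 770. -114.   46.]
side shaker_1 0.72 [314.5, 146.0, 10.4, 21.8] [749. 103.  -2.] [839. 217.  80.] [762. 113.  43.]
side shaker_1 0.57 [303.4, 142.0, 10.4, 18.9] [734. 151.  -0.] [819. 233.  82.] [748. 160.  47.]
side silicone_lid 0.91 [278.7, 136.7, 29.1, 18.1] [692. 180.  -2.] [790. 312.  60.] [736. 250.   7.]
```

```bash
python3 - <<'E'
import cv2,numpy as np
a=cv2.imread('pics/scene0.png');b=cv2.imread('pics/side0.png')
c=np.vstack([cv2.resize(a[130:350,50:450],(800,440),interpolation=cv2.INTER_CUBIC)]);cv2.imwrite('pics/s1.png',c)
cv2.imwrite('pics/s2.png',cv2.resize(b[100:384,130:500],(740,568),interpolation=cv2.INTER_CUBIC))
E
```

```text
(no output)
```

View pics/s1.png

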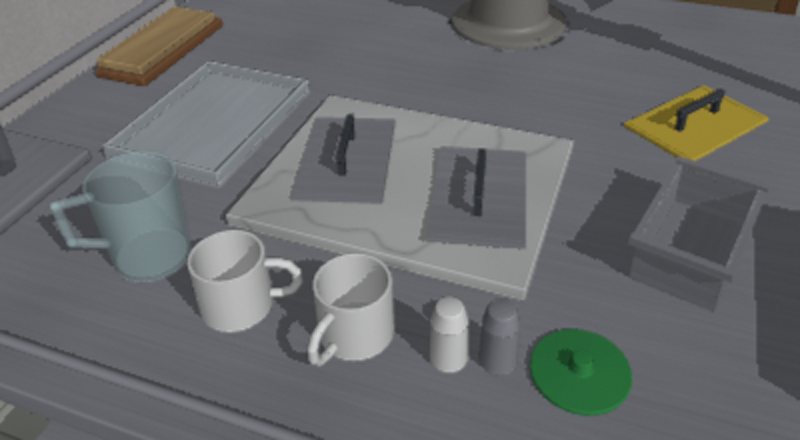

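View pics/s2.png

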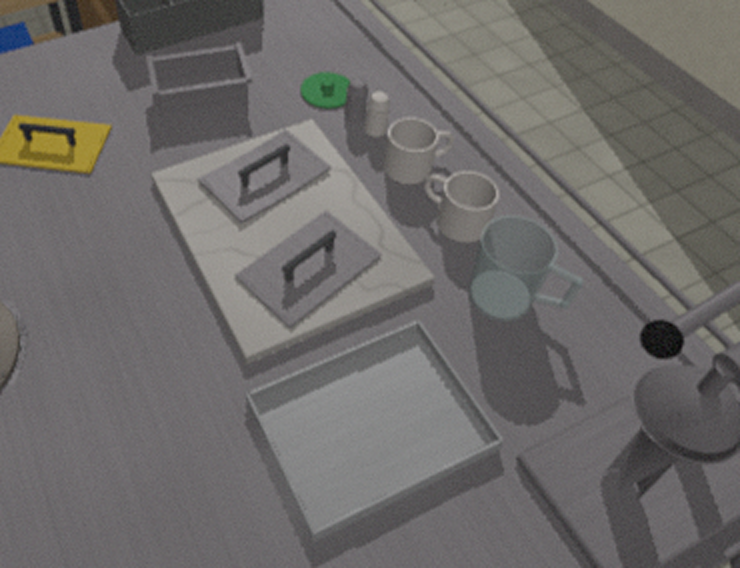

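Two grey lids lie on the slab (scene crop at about (343,160) and (475,195)), the tray is on the right side (−y), the pan on the left (+y), and the yellow lid is a look-alike. Next I fit poses from the depth.

```bash
cat >> h.py <<'E'
def rect(P):
    (c,wh,a)=cv2.minAreaRect(P[:,:2].astype(np.float32))
    w,h=wh
    if w<h: a+=90; w,h=h,w
    a=(a+90)%180-90
    return np.round([*c,w,h,a],1)
def allpts(cam,d): return cloud(cam,d,d>0)
def sel(P,x0,x1,y0,y1,z0,z1): return P[(P[:,0]>x0)&(P[:,0]<x1)&(P[:,1]>y0)&(P[:,1]<y1)&(P[:,2]>z0)&(P[:,2]<z1)]
E
python3 - <<'E'
from h import *
for cam in ['scene','side']:
    ims=[grab_frame(cam) for _ in range(3)]; d=np.median([i[1] for i in ims],0)
    P=allpts(cam,d)
    for n,b in dict(ha=(420,650,0,180,46,70),hb=(400,650,-190,-10,46,70),pan=(400,660,270,440,55,72),tray=(300,660,-480,-215,12,30)).items():
        Q=sel(P,*b)
        if len(Q)>5: print(cam,n,len(Q),rect(Q),np.percentile(Q[:,2],[5,50,95]).round(1), np.percentile(Q[:,0],[2,98]).round(),np.percentile(Q[:,1],[2,98]).round())
    for th in ['lid_a_handle','lid_a_mid','pan','tray','slab']:
        for t in tip_of(th,cam):
            if t['p']>.2:
                c=get_calibration(cam); z={'lid_a_handle':56,'lid_a_mid':40}.get(th,0)
                a,b=world(cam,[t['position']]*2,[100,1000],c); X=a+(b-a)*(z-a[2])/(b[2]-a[2]); print(cam,th,round(t['p'],2),X.round())
    print(np.median(sel(P,420,600,-5,12,-20,60)[:,2]), np.std(sel(P,420,600,-5,12,10,30)[:,2]))
E
```

```text
scene ha 116 [540.5  91.1  97.5   9.8  12.8] [52.3 59.7 61. ] [495. 588.] [ 80. 105.]
scene hb 111 [ 520.4 -101.3   96.2   10.4   16. ] [50.6 59.7 61.1] [475. 567.] [-115.  -85.]
scene pan 947 [530.6 349.4 178.  108.2 -13.4] [56.1 58.3 63.1] [441. 626.] [283. 415.]
scene tray 896 [ 504.9 -362.1  314.1  230.5   -1.2] [12.8 19.2 24.1] [350. 654.] [-476. -246.]
scene lid_a_handle 0.67 [527.  92.  56.]
scene lid_a_handle 0.37 [594.  26.  56.]
scene lid_a_mid 0.83 [545.  95.  40.]
scene lid_a_mid 0.65 [769. 251.  40.]
scene pan 0.93 [527. 347.   0.]
scene tray 0.8 [ 491. -344.    0.]
scene slab 0.72 [536.  -1.   0.]
18.119543119797868 0.6748499305599286
side ha 129 [537.8  90.7  98.4  12.7  13.5] [51.4 60.9 63.8] [490. 585.] [ 76. 102.]
side hb 154 [ 517.6 -102.6  100.8   10.7   16.5] [50.4 61.4 63.9] [470. 563.] [-119.  -88.]
side pan 380 [530.2 349.3 176.6 114.2 -14.5] [56.1 60.6 66.4] [438. 618.] [280. 416.]
side tray 1409 [ 504.4 -362.2  316.1  229.8   -1.3] [13.7 23.3 26.7] [347. 653.] [-477. -248.]
side lid_a_handle 0.6 [534.  86.  56.]
side lid_a_handle 0.47 [727. -29.  56.]
side pan 0.58 [534. 342.   0.]
side tray 0.57 [ 474. -345.   -0.]
side slab 0.61 [529.  -7.   0.]
side slab 0.25 [549. -53.   0.]
20.465151084122795 1.1013479775091444
```

```bash
python3 - <<'E'
from h import *
for cam in ['scene','side']:
    ims=[grab_frame(cam) for _ in range(4)]; d=np.mean([i[1] for i in ims],0)
    P=allpts(cam,d)
    S=sel(P,380,680,-195,195,14,23.5); A=np.c_[S[:,:2],np.ones(len(S))]
    for n,c,a in (('A',(539,91),13.2),('B',(519,-102),16.2)):
        a=np.radians(a); R=np.array([[np.cos(a),np.sin(a)],[-np.sin(a),np.cos(a)]]); L=(P[:,:2]-c)@R.T
        m=(abs(L[:,1])<48)&(P[:,2]>10)&(P[:,2]<40)
        print(cam,n,[(u,round(float(np.median(P[m&(abs(L[:,0]-u)<8),2])),1)) for u in (-115,-84,-70,-55,-30,30,55,70,84,115)])
        near=P[(abs(L[:,0])<115)&(abs(L[:,1])<80)&(P[:,2]>23.7)&(P[:,2]<34)]; print(rect(near))
    for r in regions_of('tray',cam):
        Q=cloud(cam,d,r['pixels'])
        if Q[:,1].mean()<-250:
            Q=Q[(Q[:,2]>12)&(Q[:,2]<32)&(Q[:,1]<-225)&(Q[:,0]<660)]; print('tray',r['p'],rect(Q),Q.min(0).round(),Q.max(0).round())
s=arm.state(); print(s['position'],s['clock'])
E
```

```text
scene A [(-115, 17.9), (-84, 27.7), (-70, 26.6), (-55, 25.7), (-30, 24.2), (30, 24.4), (55, 25.8), (70, 26.6), (84, 27.2), (115, 18.0)]
[539.   90.4 185.4 115.5  12.8]
scene B [(-115, 18.2), (-84, 24.6), (-70, 24.3), (-55, 24.4), (-30, 24.4), (30, 24.4), (55, 24.3), (70, 24.2), (84, 24.1), (115, 18.4)]
[ 517.9 -102.2  185.6  116.    15.8]
tray 0.77 [ 479.1 -341.9  260.4  190.1   -1. ] [ 348. -438.   12.] [ 611. -245.   25.]
side A [(-115, 20.2), (-84, 30.0), (-70, 29.0), (-55, 28.1), (-30, 26.8), (30, 27.1), (55, 28.4), (70, 29.4), (84, 30.4), (115, 20.6)]
[538.2  90.7 183.8 117.5  12.7]
side B [(-115, 20.5), (-84, 26.7), (-70, 26.4), (-55, 26.4), (-30, 26.6), (30, 26.6), (55, 26.8), (70, 26.6), (84, 26.9), (115, 20.8)]
[ 517.3 -101.7  184.6  116.8   15.9]
tray 0.9 [ 477.2 -342.3  260.4  190.5   -1.2] [ 346. -439.   12.] [ 608. -245.   28.]
[139.39153199 506.17288477 248.73759338] 2.2
```

Lid A is clearly bowed: its ends sit about 3.5 mm higher than its middle, while B is flat. I turn the tool, close the fingers and go above A's near end.

Emit:
{"op": "servo_tool", "data": {"rows": [{"dp": [0,0,0],"dr": [0,0,-1],"fingers": -1},{"dp": [0,0,0],"dr": [0,0,-1],"fingers": -1},{"dp": [0,0,0],"dr": [0,0,-1],"fingers": -1},{"dp": [0,0,0],"dr": [0,0,-1],"fingers": -1},{"dp": [0,0,0],"dr": [0,0,-1],"fingers": -1},{"dp": [0,0,0],"dr": [0,0,-1],"fingers": -1},{"dp": [0,0,0],"dr": [0,0,-0.2],"fingers": -1},{"dp": [-0.416,-0.95,0],"dr": [0,0,0],"fingers": -1},{"dp": [-0.416,-0.95,0],"dr": [0,0,0],"fingers": -1},{"dp": [-0.416,-0.95,0],"dr": [0,0,0],"fingers": -1},{"dp": [-0.416,-0.95,0],"dr": [0,0,0],"fingers": -1},{"dp": [-0.416,-0.95,0],"dr": [0,0,0],"fingers": -1},{"dp": [-0.416,-0.95,0],"dr": [0,0,0],"fingers": -1},{"dp": [-0.416,-0.95,0],"dr": [0,0,0],"fingers": -1},{"dp": [-0.416,-0.95,0],"dr": [0,0,0],"fingers": -1},{"dp": [-0.416,-0.95,0],"dr": [0,0,0],"fingers": -1},{"dp": [-0.416,-0.95,0],"dr": [0,0,0],"fingers": -1},{"dp": [-0.416,-0.95,0],"dr": [0,0,0],"fingers": -1},{"dp": [-0.416,-0.95,0],"dr": [0,0,0],"fingers": -1},{"dp": [-0.416,-0.95,0],"dr": [0,0,0],"fingers": -1}]}}

```text
clock: 4.7
position: [462.2, 72.4, 248.9]
eef_rot: [-0.354, 3.121, 0.0]
contact_force: [0.6, -0.3, 0.4]
finger_gap: 0.7
grip_force: 0.0
```

```bash
cat >> h.py <<'E'
from scipy.spatial.transform import Rotation as Ro
def plan(x,y,z,yaw):
    "shift in the tool axes after a turn that brings tool y to yaw+90 deg; units of the rows"
    s=arm.state(); R=Ro.from_rotvec(s['eef_rot']).as_matrix(); p=s['position']
    ang=np.degrees(np.arctan2(R[1,1],R[0,1])); turn=(yaw+90-ang+90)%180-90
    R2=Ro.from_euler('z',turn,degrees=True).as_matrix()@R
    print('t',s['clock'],'p',p.round(1),'ytool',ang.round(1),'tilt',R[:,2].round(3),'F',np.round(s['contact_force'],1),'gap',round(s['finger_gap'],1),'grip',round(s['grip_force'],1))
    print('turn units',round(-np.radians(turn)/.08,2),'shift units',((R2.T@(np.array([x,y,z])-p))/40).round(3))
E
python3 -c "
from h import *
plan(460.7,72.9,22+31,12.9)"
```

```text
t 4.7 p [462.2  72.4 248.9] ytool 102.9 tilt [ 0.  0. -1.] F [ 0.6 -0.3  0.4] gap 0.7 grip 0.0
turn units 0.01 shift units [0.036 0.02  4.896]
```

Emit:
{"op": "servo_tool", "data": {"rows": [{"dp": [0.03,0,1],"dr": [0,0,0],"fingers": -1},{"dp": [0,0,1],"dr": [0,0,0],"fingers": -1},{"dp": [0,0,1],"dr": [0,0,0],"fingers": -1},{"dp": [0,0,1],"dr": [0,0,0],"fingers": -1},{"dp": [0,0,0.5],"dr": [0,0,0],"fingers": -1},{"dp": [0,0,0.3],"dr": [0,0,0],"fingers": -1},{"dp": [0,0,0.05],"dr": [0,0,0],"fingers": -1},{"dp": [0,0,0],"dr": [0,0,0],"fingers": -1}]}}

```text
clock: 5.7
position: [460.8, 73.4, 55.3]
eef_rot: [-0.356, 3.12, -0.0]
contact_force: [0.2, 0.2, 1.1]
finger_gap: 0.8
grip_force: 0.0
```

Emit:
{"op": "servo_tool", "data": {"rows": [{"dp": [0,0,0.025],"dr": [0,0,0],"fingers": -1},{"dp": [0,0,0.025],"dr": [0,0,0],"fingers": -1},{"dp": [0,0,0.025],"dr": [0,0,0],"fingers": -1},{"dp": [0,0,0],"dr": [0,0,0],"fingers": -1}]}}

```text
clock: 6.2
position: [460.4, 73.3, 51.8]
eef_rot: [-0.356, 3.121, 0.0]
contact_force: [-0.9, 0.6, 0.9]
finger_gap: 0.3
grip_force: 0.6
```

Emit:
{"op": "servo_tool", "data": {"rows": [{"dp": [0,0,0.025],"dr": [0,0,0],"fingers": -1},{"dp": [0,0,0.025],"dr": [0,0,0],"fingers": -1},{"dp": [0,0,0],"dr": [0,0,0],"fingers": -1}]}}

```text
clock: 6.58
position: [460.2, 73.3, 49.6]
eef_rot: [0.356, -3.121, -0.0]
contact_force: [0.1, -0.4, 1.7]
finger_gap: 0.5
grip_force: 0.7
```

Emit:
{"op": "servo_tool", "data": {"rows": [{"dp": [0,0,0.02],"dr": [0,0,0],"fingers": -1},{"dp": [0,0,0],"dr": [0,0,0],"fingers": -1}]}}

```text
clock: 6.82
position: [460.1, 73.3, 48.8]
eef_rot: [0.356, -3.121, -0.0]
contact_force: [-1.0, -0.2, 1.2]
finger_gap: 0.3
grip_force: 0.7
```

Emit:
{"op": "servo_tool", "data": {"rows": [{"dp": [0,0,0.013],"dr": [0,0,0],"fingers": -1},{"dp": [0,0,0],"dr": [0,0,0],"fingers": -1},{"dp": [0,0,0],"dr": [0,0,0],"fingers": -1}]}}

```text
clock: 7.2
position: [460.2, 73.3, 48.4]
eef_rot: [0.356, -3.121, -0.0]
contact_force: [-1.4, 0.1, 2.2]
finger_gap: 0.8
grip_force: 0.8
```

```bash
cat > tilt.py <<'E'
from h import *
s=arm.state(); print(s['contact_force'].round(1),s['position'].round(1))
for cam in ['side','scene']:
    d=np.mean([grab_frame(cam)[1] for _ in range(2)],0); P=allpts(cam,d); c=(539,91); a=np.radians(12.9)
    R=np.array([[np.cos(a),np.sin(a)],[-np.sin(a),np.cos(a)]]); L=(P[:,:2]-c)@R.T
    m=(abs(L[:,1])<48)&(P[:,2]>10)&(P[:,2]<45)
    print(cam,[(u,round(float(np.median(P[m&(abs(L[:,0]-u)<8),2])),1)) for u in (-84,-70,-55,-30,30,55,70,84)])
E
python3 tilt.py
```

```text
[-1.4  0.1  2.2] [460.2  73.3  48.4]
side [(-84, 27.2), (-70, 26.6), (-55, 26.1), (-30, 26.7), (30, 30.6), (55, 33.1), (70, 35.1), (84, 36.7)]
scene [(-84, 24.2), (-70, 24.5), (-55, 24.0), (-30, 23.9), (30, 27.5), (55, 30.6), (70, 32.3), (84, 32.0)]
```

Emit:
{"op": "servo_tool", "data": {"rows": [{"dp": [0,0,0],"dr": [0,0,0],"fingers": -1},{"dp": [0,0,-0.1],"dr": [0,0,0],"fingers": -1},{"dp": [0,0,-0.6],"dr": [0,0,0],"fingers": 0.1},{"dp": [0,0,-1],"dr": [0,0,0],"fingers": 0.1},{"dp": [-1,0,0],"dr": [0,0,0],"fingers": 0.1},{"dp": [-1,0,0],"dr": [0,0,0],"fingers": 0.1},{"dp": [0,0,0],"dr": [0,0,0],"fingers": 0.1}]}}

```text
clock: 8.28
position: [540.4, 91.7, 116.6]
eef_rot: [-0.356, 3.119, -0.0]
contact_force: [0.1, -0.7, 0.0]
finger_gap: 46.3
grip_force: 0.0
```

```bash
python3 - <<'E'
from h import *
plan(538.7,90.7,59,12.9)
d=grab_frame('side')[1]; P=allpts('side',d)
Q=sel(P,420,650,0,180,56,67); print(rect(Q),len(Q))
print(rect(sel(P,420,660,0,180,24,34)))
E
```

```text
t 8.275 p [540.4  91.7 116.6] ytool 103.0 tilt [ 0.003  0.    -1.   ] F [ 0.1 -0.7  0. ] gap 46.3 grip 0.0
turn units 0.03 shift units [ 0.052 -0.014  1.439]
[527.9  87.7  81.4  12.   12.1] 73
[535.9  78.5 232.6 166.2  -5.1]
```

Emit:
{"op": "servo_tool", "data": {"rows": [{"dp": [0.05,0,0.7],"dr": [0,0,0],"fingers": 0.1},{"dp": [0,0,0.5],"dr": [0,0,0],"fingers": 0.1},{"dp": [0,0,0.24],"dr": [0,0,0],"fingers": 0.1},{"dp": [0,0,0],"dr": [0,0,0],"fingers": 0.1},{"dp": [0,0,0],"dr": [0,0,0],"fingers": -1},{"dp": [0,0,0],"dr": [0,0,0],"fingers": -1},{"dp": [0,0,0],"dr": [0,0,0],"fingers": -1},{"dp": [0,0,0],"dr": [0,0,0],"fingers": -1},{"dp": [0,0,0],"dr": [0,0,0],"fingers": -1}]}}

```text
clock: 9.45
position: [536.3, 91.1, 59.0]
eef_rot: [-0.356, 3.121, 0.001]
contact_force: [0.2, 0.7, 2.1]
finger_gap: 9.8
grip_force: 30.0
```

Emit:
{"op": "servo_tool", "data": {"rows": [{"dp": [0,0,-0.3],"dr": [0,0,0],"fingers": -1},{"dp": [0,0,-0.8],"dr": [0,0,0],"fingers": -1},{"dp": [0,0,-1],"dr": [0,0,0],"fingers": -1},{"dp": [0,0,-0.6],"dr": [0,0,0],"fingers": -1},{"dp": [0,0,0],"dr": [0,0,0],"fingers": -1}]}}

```text
clock: 10.07
position: [537.2, 90.9, 168.8]
eef_rot: [-0.356, 3.117, -0.001]
contact_force: [1.1, -0.6, -3.5]
finger_gap: 9.7
grip_force: 30.0
```

```bash
python3 - <<'E'
from h import *
plan(478.2,-342.1,150,-1.1)
d=grab_frame('side')[1]; P=allpts('side',d)
Q=sel(P,400,700,-30,190,85,115); 
v=np.linalg.svd(Q-Q.mean(0),full_matrices=False)[2]; print(rect(Q),len(Q),v[2].round(3),np.percentile(Q[:,2],[2,20,50,80,98]).round())
E
```

```text
t 10.075 p [537.2  90.9 168.8] ytool 103.0 tilt [ 0.004  0.    -1.   ] F [ 1.1 -0.6 -3.5] gap 9.7 grip 30.0
turn units 3.08 shift units [  1.269 -10.85    0.474]<stdin>:5: RuntimeWarning: Mean of empty slice.
  ret = um.true_divide(
Traceback (most recent call last):
IndexError: index 2 is out of bounds for axis 0 with size 0
```

Emit:
{"op": "servo_tool", "data": {"rows": [{"dp": [0,0,0],"dr": [0,0,1],"fingers": -1},{"dp": [0,0,0],"dr": [0,0,1],"fingers": -1},{"dp": [0,0,0],"dr": [0,0,1],"fingers": -1},{"dp": [0,0,0],"dr": [0,0,0.08],"fingers": -1},{"dp": [0.06,-0.5,0],"dr": [0,0,0],"fingers": -1},{"dp": [0.117,-1,0],"dr": [0,0,0],"fingers": -1},{"dp": [0.117,-1,0],"dr": [0,0,0],"fingers": -1},{"dp": [0.117,-1,0],"dr": [0,0,0],"fingers": -1},{"dp": [0.117,-1,0],"dr": [0,0,0],"fingers": -1},{"dp": [0.117,-1,0],"dr": [0,0,0],"fingers": -1},{"dp": [0.117,-1,0],"dr": [0,0,0],"fingers": -1},{"dp": [0.117,-1,0],"dr": [0,0,0],"fingers": -1},{"dp": [0.117,-1,0],"dr": [0,0,0],"fingers": -1},{"dp": [0.117,-1,0],"dr": [0,0,0],"fingers": -1},{"dp": [0.117,-1,0],"dr": [0,0,0],"fingers": -1},{"dp": [0.04,-0.35,0],"dr": [0,0,0],"fingers": -1},{"dp": [0,0,0],"dr": [0,0,0],"fingers": -1}]}}

```text
clock: 12.25
position: [476.2, -342.7, 166.2]
eef_rot: [-0.032, -3.141, -0.002]
contact_force: [-0.6, 0.9, -3.4]
finger_gap: 9.6
grip_force: 30.0
```

```bash
python3 - <<'E'
from h import *
plan(478.2,-342.1,44,-1.1)
d=grab_frame('side')[1]; P=allpts('side',d)
Q=sel(P,330,650,-460,-230,122,146); print(rect(Q),len(Q),np.percentile(Q[:,2],[2,20,50,80,98]).round())
E
```

```text
t 12.25 p [ 476.2 -342.7  166.2] ytool 88.8 tilt [-0.001  0.001 -1.   ] F [-0.6  0.9 -3.4] gap 9.6 grip 30.0
turn units -0.02 shift units [-0.051  0.014  3.054]
[ 478.  -344.7  183.7  117.4   -1.1] 1909 [132. 134. 135. 137. 140.]
```

Emit:
{"op": "servo_tool", "data": {"rows": [{"dp": [0,0,0.8],"dr": [0,0,0],"fingers": -1},{"dp": [0,0,0.9],"dr": [0,0,0],"fingers": -1},{"dp": [0,0,0.7],"dr": [0,0,0],"fingers": -1},{"dp": [0,0,0.3],"dr": [0,0,0],"fingers": -1},{"dp": [0,0,0.15],"dr": [0,0,0],"fingers": -1},{"dp": [0,0,0.05],"dr": [0,0,0],"fingers": -1},{"dp": [0,0,0.03],"dr": [0,0,0],"fingers": -1},{"dp": [0,0,0.03],"dr": [0,0,0],"fingers": -1},{"dp": [0,0,0],"dr": [0,0,0],"fingers": -1}]}}

```text
clock: 13.42
position: [477.2, -342.2, 48.6]
eef_rot: [0.03, 3.141, -0.0]
contact_force: [0.6, -0.0, -3.6]
finger_gap: 9.4
grip_force: 30.0
```

Emit:
{"op": "servo_tool", "data": {"rows": [{"dp": [0,0,0.03],"dr": [0,0,0],"fingers": -1},{"dp": [0,0,0.02],"dr": [0,0,0],"fingers": -1},{"dp": [0,0,0],"dr": [0,0,0],"fingers": -1}]}}

```text
clock: 13.8
position: [477.1, -342.0, 46.2]
eef_rot: [-0.03, -3.141, -0.0]
contact_force: [-0.1, 0.0, -3.0]
finger_gap: 9.7
grip_force: 30.0
```

Emit:
{"op": "servo_tool", "data": {"rows": [{"dp": [0,0,0.02],"dr": [0,0,0],"fingers": -1},{"dp": [0,0,0.02],"dr": [0,0,0],"fingers": -1},{"dp": [0,0,0],"dr": [0,0,0],"fingers": -1}]}}

```text
clock: 14.18
position: [477.1, -342.0, 44.7]
eef_rot: [-0.03, -3.141, -0.0]
contact_force: [0.2, -0.4, -3.2]
finger_gap: 9.9
grip_force: 30.0
```

Emit:
{"op": "servo_tool", "data": {"rows": [{"dp": [0,0,0.02],"dr": [0,0,0],"fingers": -1},{"dp": [0,0,0],"dr": [0,0,0],"fingers": -1}]}}

```text
clock: 14.42
position: [477.2, -342.1, 44.0]
eef_rot: [0.03, 3.141, -0.0]
contact_force: [0.1, -0.2, -3.5]
finger_gap: 9.9
grip_force: 30.0
```

Emit:
{"op": "servo_tool", "data": {"rows": [{"dp": [0,0,0.02],"dr": [0,0,0],"fingers": -1},{"dp": [0,0,0],"dr": [0,0,0],"fingers": -1}]}}

```text
clock: 14.68
position: [477.2, -342.1, 44.0]
eef_rot: [0.03, 3.141, -0.0]
contact_force: [-2.2, 1.6, 4.3]
finger_gap: 9.5
grip_force: 30.0
```

Emit:
{"op": "servo_tool", "data": {"rows": [{"dp": [0,0,0.015],"dr": [0,0,0],"fingers": -1},{"dp": [0,0,0],"dr": [0,0,0],"fingers": -1}]}}

```text
clock: 14.92
position: [477.2, -342.1, 43.9]
eef_rot: [0.03, 3.141, -0.001]
contact_force: [-4.3, 3.3, 9.5]
finger_gap: 9.4
grip_force: 30.0
```

Emit:
{"op": "servo_tool", "data": {"rows": [{"dp": [0,0,-0.03],"dr": [0,0,0],"fingers": -0.4},{"dp": [0,0,0],"dr": [0,0,0],"fingers": 0.0},{"dp": [0,0,0],"dr": [0,0,0],"fingers": 0.1},{"dp": [0,0,0],"dr": [0,0,0],"fingers": 0.1},{"dp": [0,0,-0.5],"dr": [0,0,0],"fingers": 0.1},{"dp": [0,0,-1],"dr": [0,0,0],"fingers": 0.1},{"dp": [0,0,-1],"dr": [0,0,0],"fingers": 0.1},{"dp": [0,0,0],"dr": [0,0,0],"fingers": 0.1}]}}

```text
clock: 15.92
position: [478.6, -343.3, 147.1]
eef_rot: [0.03, 3.136, -0.007]
contact_force: [-0.2, 0.2, 0.1]
finger_gap: 50.3
grip_force: 0.0
```

```bash
python3 - <<'E'
from h import *
for cam in ('side','scene'):
    im,d=grab_frame(cam); P=allpts(cam,d)
    for r in regions_of('lid_a_mid',cam):
        Q=cloud(cam,d,r['pixels']); print(cam,round(r['p'],2),rect(Q),np.percentile(Q[:,2],[5,50,95]).round())
    Q=sel(P,400,650,-190,-10,46,70); print('hb',rect(Q),len(Q))
    Q=sel(P,420,620,-400,-280,36,60); print('ha',rect(Q),len(Q),Q[:,2].max())
plan(517.8,-102,59,15.9)
E
```

```text
side 0.76 [ 479.  -352.7  188.   149.4    4.8] [ 9. 13. 42.]
side 0.29 [ 455.3 -157.2  382.4  168.9   53.8] [23. 27. 61.]
hb [ 516.7 -102.3   99.6   11.7   16. ] 152
ha [ 464.4 -344.    70.1   10.9   -1.3] 145 50.330049256220555
scene 0.84 [ 480.5 -344.   186.1  119.2   -0.6] [ 8. 11. 43.]
hb [ 520.4 -101.1   96.1   10.3   16. ] 112
ha [ 482.3 -343.4  104.2   14.     1.8] 116 48.74040275082909
t 16.125 p [ 476.5 -341.5  142.3] ytool 88.9 tilt [-0.002  0.002 -1.   ] F [1.  0.2 0.4] gap 50.3 grip 0.0
turn units -3.71 shift units [-2.637  5.471  2.088]
```

Emit:
{"op": "servo_tool", "data": {"rows": [{"dp": [0,0,0],"dr": [0,0,-1],"fingers": 0.1},{"dp": [0,0,0],"dr": [0,0,-1],"fingers": 0.1},{"dp": [0,0,0],"dr": [0,0,-1],"fingers": 0.1},{"dp": [0,0,0],"dr": [0,0,-0.71],"fingers": 0.1},{"dp": [-0.377,0.782,0],"dr": [0,0,0],"fingers": 0.1},{"dp": [-0.377,0.782,0],"dr": [0,0,0],"fingers": 0.1},{"dp": [-0.377,0.782,0],"dr": [0,0,0],"fingers": 0.1},{"dp": [-0.377,0.782,0],"dr": [0,0,0],"fingers": 0.1},{"dp": [-0.377,0.782,0],"dr": [0,0,0],"fingers": 0.1},{"dp": [-0.377,0.782,0],"dr": [0,0,0],"fingers": 0.1},{"dp": [-0.377,0.782,0],"dr": [0,0,0],"fingers": 0.1},{"dp": [0,0,0],"dr": [0,0,0],"fingers": 0.1},{"dp": [0,0,0],"dr": [0,0,0],"fingers": 0.1}]}}

```text
clock: 17.75
position: [518.3, -102.8, 143.0]
eef_rot: [0.435, -3.11, -0.001]
contact_force: [0.1, -0.8, 0.3]
finger_gap: 50.7
grip_force: 0.0
```

```bash
python3 -c "
from h import *
plan(518.3,-101.9,59,16)"
```

```text
t 17.75 p [ 518.3 -102.8  143. ] ytool 105.9 tilt [-0.001  0.    -1.   ] F [ 0.1 -0.8  0.3] gap 50.7 grip 0.0
turn units -0.02 shift units [-0.009  0.02   2.099]
```

Emit:
{"op": "servo_tool", "data": {"rows": [{"dp": [0,0.02,0.8],"dr": [0,0,0],"fingers": 0.1},{"dp": [0,0,0.7],"dr": [0,0,0],"fingers": 0.1},{"dp": [0,0,0.4],"dr": [0,0,0],"fingers": 0.1},{"dp": [0,0,0.2],"dr": [0,0,0],"fingers": 0.1},{"dp": [0,0,0],"dr": [0,0,0],"fingers": 0.1},{"dp": [0,0,0],"dr": [0,0,0],"fingers": -1},{"dp": [0,0,0],"dr": [0,0,0],"fingers": -1},{"dp": [0,0,0],"dr": [0,0,0],"fingers": -1},{"dp": [0,0,0],"dr": [0,0,0],"fingers": -1},{"dp": [0,0,0],"dr": [0,0,0],"fingers": -1},{"dp": [0,0,0],"dr": [0,0,0],"fingers": -1}]}}

```text
clock: 19.12
position: [518.4, -101.5, 59.9]
eef_rot: [0.435, -3.111, -0.001]
contact_force: [0.0, 2.9, 3.0]
finger_gap: 9.7
grip_force: 30.0
```

Emit:
{"op": "servo_tool", "data": {"rows": [{"dp": [0,0,-0.3],"dr": [0,0,0],"fingers": -1},{"dp": [0,0,-0.8],"dr": [0,0,0],"fingers": -1},{"dp": [0,0,-1],"dr": [0,0,0],"fingers": -1},{"dp": [0,0,-0.8],"dr": [0,0,0],"fingers": -1},{"dp": [0,0,0],"dr": [0,0,0],"fingers": -1},{"dp": [0,0,0],"dr": [0,0,0],"fingers": -1}]}}

```text
clock: 19.88
position: [517.7, -101.6, 174.7]
eef_rot: [0.434, -3.11, -0.001]
contact_force: [0.8, 0.2, -2.6]
finger_gap: 9.9
grip_force: 30.0
```

```bash
python3 -c "
from h import *
plan(530.4,349.4,175,-14)"
```

```text
t 19.875 p [ 517.7 -101.6  174.7] ytool 105.9 tilt [-0.002  0.001 -1.   ] F [ 0.8  0.2 -2.6] gap 9.9 grip 30.0
turn units 6.52 shift units [2.4200e+00 1.1017e+01 8.0000e-03]
```

Emit:
{"op": "servo_tool", "data": {"rows": [{"dp": [0,0,0],"dr": [0,0,1],"fingers": -1},{"dp": [0,0,0],"dr": [0,0,1],"fingers": -1},{"dp": [0,0,0],"dr": [0,0,1],"fingers": -1},{"dp": [0,0,0],"dr": [0,0,1],"fingers": -1},{"dp": [0,0,0],"dr": [0,0,1],"fingers": -1},{"dp": [0,0,0],"dr": [0,0,1],"fingers": -1},{"dp": [0,0,0],"dr": [0,0,0.52],"fingers": -1},{"dp": [0.1,0.459,0],"dr": [0,0,0],"fingers": -1},{"dp": [0.202,0.918,0],"dr": [0,0,0],"fingers": -1},{"dp": [0.202,0.918,0],"dr": [0,0,0],"fingers": -1},{"dp": [0.202,0.918,0],"dr": [0,0,0],"fingers": -1},{"dp": [0.202,0.918,0],"dr": [0,0,0],"fingers": -1},{"dp": [0.202,0.918,0],"dr": [0,0,0],"fingers": -1},{"dp": [0.202,0.918,0],"dr": [0,0,0],"fingers": -1},{"dp": [0.202,0.918,0],"dr": [0,0,0],"fingers": -1},{"dp": [0.202,0.918,0],"dr": [0,0,0],"fingers": -1},{"dp": [0.202,0.918,0],"dr": [0,0,0],"fingers": -1},{"dp": [0.202,0.918,0],"dr": [0,0,0],"fingers": -1},{"dp": [0.202,0.918,0],"dr": [0,0,0],"fingers": -1},{"dp": [0.1,0.459,0],"dr": [0,0,0],"fingers": -1},{"dp": [0,0,0],"dr": [0,0,0],"fingers": -1}]}}

```text
$.rows: bad value
```

Emit:
{"op": "servo_tool", "data": {"rows": [{"dp": [0,0,0],"dr": [0,0,1],"fingers": -1},{"dp": [0,0,0],"dr": [0,0,1],"fingers": -1},{"dp": [0,0,0],"dr": [0,0,1],"fingers": -1},{"dp": [0,0,0],"dr": [0,0,1],"fingers": -1},{"dp": [0,0,0],"dr": [0,0,1],"fingers": -1},{"dp": [0,0,0],"dr": [0,0,1],"fingers": -1},{"dp": [0,0,0],"dr": [0,0,0.52],"fingers": -1},{"dp": [0.1,0.459,0],"dr": [0,0,0],"fingers": -1},{"dp": [0.202,0.918,0],"dr": [0,0,0],"fingers": -1},{"dp": [0.202,0.918,0],"dr": [0,0,0],"fingers": -1},{"dp": [0.202,0.918,0],"dr": [0,0,0],"fingers": -1},{"dp": [0.202,0.918,0],"dr": [0,0,0],"fingers": -1},{"dp": [0.202,0.918,0],"dr": [0,0,0],"fingers": -1},{"dp": [0.202,0.918,0],"dr": [0,0,0],"fingers": -1},{"dp": [0.202,0.918,0],"dr": [0,0,0],"fingers": -1},{"dp": [0.202,0.918,0],"dr": [0,0,0],"fingers": -1},{"dp": [0.202,0.918,0],"dr": [0,0,0],"fingers": -1},{"dp": [0.202,0.918,0],"dr": [0,0,0],"fingers": -1},{"dp": [0.202,0.918,0],"dr": [0,0,0],"fingers": -1},{"dp": [0.1,0.459,0],"dr": [0,0,0],"fingers": -1}]}}

```text
clock: 22.38
position: [529.4, 351.6, 174.4]
eef_rot: [-0.378, -3.117, 0.001]
contact_force: [-0.9, -0.9, -3.0]
finger_gap: 9.5
grip_force: 30.0
```

Emit:
{"op": "servo_tool", "data": {"rows": [{"dp": [0,0,0.5],"dr": [0,0,0],"fingers": -1},{"dp": [0,0,0.5],"dr": [0,0,0],"fingers": -1},{"dp": [0,0,0],"dr": [0,0,0],"fingers": -1},{"dp": [0,0,0],"dr": [0,0,0],"fingers": -1}]}}

```text
clock: 22.88
position: [531.1, 349.2, 136.3]
eef_rot: [0.382, 3.118, 0.0]
contact_force: [0.4, -0.4, -3.2]
finger_gap: 9.4
grip_force: 30.0
```

```bash
python3 - <<'E'
from h import *
plan(530.4,349.4,104,-14)
for cam in ('side','scene'):
    im,d=grab_frame(cam); P=allpts(cam,d)
    Q=sel(P,400,660,260,440,88,112); print(cam,'lid',rect(Q),len(Q),np.percentile(Q[:,2],[5,50,95]).round())
    Q=sel(P,400,660,270,440,56,72); print('pan',rect(Q),len(Q))
    if cam=='side': cv2.imwrite('pics/s3.png',cv2.resize(im[60:260,130:380],(750,600)))
E
```

```text
t 22.875 p [531.1 349.2 136.3] ytool 76.0 tilt [ 0.  0. -1.] F [ 0.4 -0.4 -3.2] gap 9.4 grip 30.0
turn units 0.0 shift units [0.018 0.001 0.807]
side lid [530.4 346.8 184.2 123.7 -13.8] 929 [100. 103. 106.]
pan [521.  310.4 175.2  36.2 -13.9] 166
scene lid [531.9 347.  187.2 116.4 -13.9] 2420 [ 98. 100. 102.]
pan [575.6 338.7 108.   90.3  76.8] 378
```

View pics/s3.png

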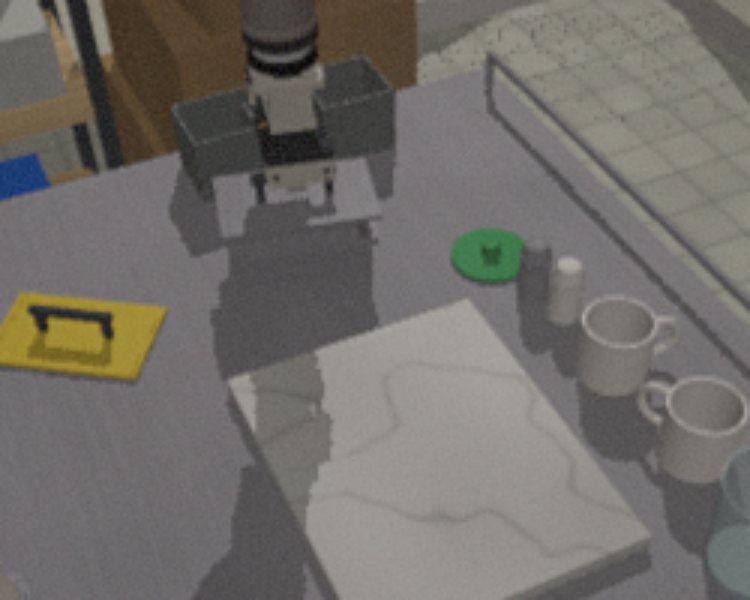

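The picture shows the lid held level over the pan, at about (300,195), squared with it. I lower it gently.

Emit:
{"op": "servo_tool", "data": {"rows": [{"dp": [0,0.03,0.3],"dr": [0,0,0],"fingers": -1},{"dp": [0,0,0.25],"dr": [0,0,0],"fingers": -1},{"dp": [0,0,0.1],"dr": [0,0,0],"fingers": -1},{"dp": [0,0,0.04],"dr": [0,0,0],"fingers": -1},{"dp": [0,0,0.03],"dr": [0,0,0],"fingers": -1},{"dp": [0,0,0],"dr": [0,0,0],"fingers": -1}]}}

```text
clock: 23.72
position: [531.3, 350.4, 107.2]
eef_rot: [0.382, 3.118, 0.0]
contact_force: [-0.0, 0.2, -2.4]
finger_gap: 10.2
grip_force: 30.0
```

Emit:
{"op": "servo_tool", "data": {"rows": [{"dp": [0,0,0.025],"dr": [0,0,0],"fingers": -1},{"dp": [0,0,0],"dr": [0,0,0],"fingers": -1}]}}

```text
clock: 23.98
position: [531.2, 350.4, 106.1]
eef_rot: [0.382, 3.118, 0.0]
contact_force: [0.1, 0.6, -1.6]
finger_gap: 9.7
grip_force: 30.0
```

Emit:
{"op": "servo_tool", "data": {"rows": [{"dp": [0,0,0.02],"dr": [0,0,0],"fingers": -1},{"dp": [0,0,0],"dr": [0,0,0],"fingers": -1}]}}

```text
clock: 24.22
position: [531.1, 350.4, 105.1]
eef_rot: [-0.382, -3.118, -0.0]
contact_force: [0.5, -0.1, -2.4]
finger_gap: 9.8
grip_force: 30.0
```

Emit:
{"op": "servo_tool", "data": {"rows": [{"dp": [0,0,0.02],"dr": [0,0,0],"fingers": -1},{"dp": [0,0,0],"dr": [0,0,0],"fingers": -1}]}}

```text
clock: 24.48
position: [531.2, 350.4, 104.9]
eef_rot: [0.382, 3.118, 0.0]
contact_force: [-2.0, -0.8, 2.7]
finger_gap: 9.9
grip_force: 30.0
```

Emit:
{"op": "servo_tool", "data": {"rows": [{"dp": [0,0,0.01],"dr": [0,0,0],"fingers": -1},{"dp": [0,0,0],"dr": [0,0,0],"fingers": -1}]}}

```text
clock: 24.72
position: [531.2, 350.4, 105.0]
eef_rot: [0.382, 3.118, 0.001]
contact_force: [-2.3, -3.1, 6.3]
finger_gap: 10.1
grip_force: 30.0
```

Contact came at the expected height, so I release and lift.

Emit:
{"op": "servo_tool", "data": {"rows": [{"dp": [0,0,-0.02],"dr": [0,0,0],"fingers": -0.6},{"dp": [0,0,0],"dr": [0,0,0],"fingers": 0.0},{"dp": [0,0,0],"dr": [0,0,0],"fingers": 0.1},{"dp": [0,0,0],"dr": [0,0,0],"fingers": 0.1},{"dp": [0,0,-0.4],"dr": [0,0,0],"fingers": 0.1},{"dp": [0,0,-1],"dr": [0,0,0],"fingers": 0.1},{"dp": [0,0,-1],"dr": [0,0,0],"fingers": 0.1},{"dp": [0,0,-1],"dr": [0,0,0],"fingers": 0.1},{"dp": [0,0,0],"dr": [0,0,0],"fingers": 0.1},{"dp": [0,0,0],"dr": [0,0,0],"fingers": 0.1}]}}

```text
clock: 25.98
position: [530.9, 350.3, 241.0]
eef_rot: [0.382, 3.118, 0.0]
contact_force: [-0.6, 0.4, -0.6]
finger_gap: 50.6
grip_force: 0.0
```

```bash
python3 - <<'E'
from h import *
print(arm.state()['position'],arm.state()['contact_force'])
for cam in ('side','scene'):
    im,d=grab_frame(cam); P=allpts(cam,d)
    Q=sel(P,400,660,260,440,66,80); print(cam,'lid',rect(Q),len(Q),np.percentile(Q[:,2],[5,50,95]).round(1))
    A=np.c_[Q[:,:2]-Q[:,:2].mean(0),np.ones(len(Q))]; print('slope',np.linalg.lstsq(A,Q[:,2],rcond=None)[0].round(3))
    Q=sel(P,400,660,270,440,96,112); print('handle',rect(Q),len(Q))
    Q=sel(P,380,600,-400,-280,7,20); print('A',rect(Q))
    if cam=='scene': cv2.imwrite('pics/s4.png',cv2.resize(im[130:350,50:450],(800,440)))
E
```

```text
[530.92598503 350.25498428 241.01752658] [-0.59795936  0.36357537 -0.5563742 ]
side lid [530.9 348.6 185.1 123.4 -15.2] 954 [68.5 71.5 74.5]
slope [2.000e-03 5.000e-03 7.148e+01]
handle [529.4 346.7  96.9  14.5 -12.8] 113
A [ 4.898e+02 -3.404e+02  2.203e+02  1.196e+02  4.000e-01]
scene lid [530.9 348.2 187.3 116.3 -13.8] 2649 [66.9 68.5 70.2]
slope [ 1.0000e-03 -1.0000e-03  6.8585e+01]
handle [530.9 348.8 101.9  10.  -13.8] 156
A [ 4.804e+02 -3.425e+02  1.872e+02  1.145e+02 -3.000e-01]
```

View pics/s4.png

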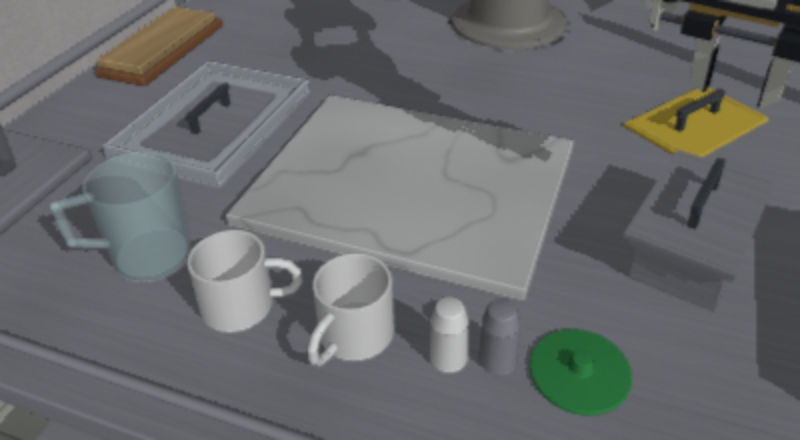

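Lid A lies in the tray at (210,105) and lid B covers the pan at (705,200), level and centred; the bystanders are undisturbed.

```bash
python3 -c "
from plant import ticket
print(ticket.close_job())"
```

```text
the job is handed in; nothing more can be done
None
```

I rocked the bowed lid (lid_a) and held it tipped, laid it handle up in the tray, and set the flat lid (lid_b) level and central on the pan; the job is handed in at about 26 s, with no verdict returned.

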